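# Seat a pin gauge against the end stop of a V-groove fixture

### The job

Take the steel pin (not the brass one) from its low black rest and lay it in the open part of the V-groove fixture, in both V supports and short of the blue bridge. Then slide it along the groove, under the bridge, until its end has pressed the brass button of the end stop fully in, and seat it there with a steady push of about 9 newtons for half a second (more than 5, and never more than 16 on the stop). Let go and leave it lying in the groove, still holding the button in, with the brass pin and the other things standing round about not disturbed.

Things in the scene. Friction and masses are not known exactly. Their poses are not given: they have to be found in the camera images.
- steel_pin: Plain grey steel cylinder (pin gauge), 16 mm diameter, 160 mm long, 0.20 to 0.33 kg, loose; two thin dark rings near one end. Both ends are alike and flat; either may go first. Origin at its centre, its x axis along it. It begins lying on the pin rest.
- brass_pin: The same pin in yellow brass on a rest of its own, far to the left: a bystander. Origin at its centre, x axis along it.
- pin_rest: Fixed black plate 110 x 40 x 8 mm with two grey V posts, 40 mm high, 28 mm wide and 14 mm long, at x = +-46 mm. The steel pin lies in them along its x axis, pin axis 44.2 mm above its underside. Between the posts the pin is free for 78 mm to be gripped across from above. Come to it from the robot's side: a yellow gantry stands behind it. Origin: centre of the underside.
- vee_fixture: Fixed grey plate, x -95 to +101 mm, 70 mm wide, 10 mm thick, with a 90 degree V-groove along its x axis in two steel supports 36 mm wide, tops 45 mm above the underside: a short one, x = -82 to -68 mm, and a long one, x = +13 to +76 mm; between them it is free down to the plate. Pin axis in the groove: y = 0, z = 49.2 mm. Origin at x = 0 under the plate, z up; the stop is at +x.
- groove_lay (a point): Point on the groove's axis at x = -55 mm, z = 49.2 mm of the fixture: a pin laid with its centre here (or 10 mm to either side along the groove) lies in both supports, short of the bridge. From here it slides 29 to 49 mm in the fixture's +x direction. Home against the stop, its rear end overhangs the short support by 4 to 24 mm.
- bridge_top (a point): Centre of the top of the blue bridge, 36 mm wide, 72.5 mm above the fixture's underside, that spans the groove from x = +35 to +65 mm; its underside is 7 mm above a lying pin, so that the pin must be slid under it.
- end_stop: Dark steel block 36 mm wide, 72 mm high, x = +77 to +97 mm of the fixture, fixed rigidly to it, whose set screw carries the brass stop button toward -x, on the groove's axis. How far the screw is set differs from start to start and is not reported: with the button fully in, its face is anywhere from x = +54 to +74 mm. Origin and axes are those of the fixture.
- stop_button (a joint): Brass stop button, 14 mm diameter, flat face: 0 m when free, 0.004 m when fully in, where it meets a rigid end. Its spring is light (0.5 N when fully in) and does not push a lying pin back. Sliding in the groove resists with about 1 to 4 N; only once the button is fully in does the push on the pin rise steeply (with the stiffness of the arm).
- objective_can: Round can with black cap, 53 mm diameter, 64 mm high, a bystander. Origin at the centre of its underside.
- glue_bottle: Small white bottle with red nozzle, 29 mm diameter, 76 mm high, a bystander. Origin at the centre of its underside.
- gauge_block: Steel block 9 x 30 x 35 mm standing on edge, a bystander. Origin at the centre of its underside.

How it is judged:
On the way, in this order (a step that is already met when the one before it is completed fails the run):
1. the steel pin lies in both V supports, short of the bridge (x of steel_pin in the frame of vee_fixture between -0.075 and -0.042 m and y of steel_pin in the frame of vee_fixture between -0.002 and 0.002 m and z of steel_pin in the frame of vee_fixture between 0.047 and 0.0515 m and angle between the x axis of steel_pin and the x axis of vee_fixture, either way round below 0.025 rad), for 0.2 s.
2. the pin, in the groove, has the button fully in and is pressed against the stop with more than 5 N (contact force between steel_pin and end_stop above 5 N and value of joint stop_button above 0.003 m and y of steel_pin in the frame of vee_fixture between -0.002 and 0.002 m and z of steel_pin in the frame of vee_fixture between 0.047 and 0.0515 m and angle between the x axis of steel_pin and the x axis of vee_fixture, either way round below 0.025 rad), for 0.3 s.
At the end, for the whole second after the job is handed in: The steel pin lies at rest in the groove (within 2 mm and 0.025 rad of its axis), its end holding the stop button in to within 1.5 mm of its rigid end (value of joint stop_button above 0.0025 m and y of steel_pin in the frame of vee_fixture between -0.002 and 0.002 m and z of steel_pin in the frame of vee_fixture between 0.047 and 0.0515 m and angle between the x axis of steel_pin and the x axis of vee_fixture, either way round below 0.025 rad and linear speed of steel_pin below 0.01 m/s); the robot touches nothing.
It fails at once if the pin is pressed against the stop with more than 16 N (contact force between steel_pin and end_stop above 16 N).
It fails at once if the brass pin is moved more than 20 mm (distance of brass_pin from where it was at the start of the episode above 0.02 m).
It fails at once if the objective can is moved more than 20 mm (distance of objective_can from where it was at the start of the episode above 0.02 m).
It fails at once if the glue bottle is moved more than 20 mm (distance of glue_bottle from where it was at the start of the episode above 0.02 m).
It fails at once if the gauge block is moved more than 20 mm (distance of gauge_block from where it was at the start of the episode above 0.02 m).
It also fails if it takes over 58 s, if anything falls off the work surface, if the arm or the gripper's body presses on something with over 40 N, if the wrist force passes 120 N, or if a joint passes its speed limit or range.

### The arm

A 7-joint arm with a two-finger parallel gripper is mounted at the origin on a cart in front of the work surface, level with it; the furniture and walls round the work are solid. World frame = base frame: x ahead of the robot, y to its left, z up, the work surface at z = 0. Lengths are in m, angles in rad, forces in N, time in s.
With the tool pointing down it reaches from about 0.425 to 1.025 m from the base axis. Payload 9.4 kg.
Tool frame: the origin (TCP) lies at the very end of the fingers, on their centre line; the grasp point (between the pads) lies ctrl.grasp_offset behind it (ctrl.grasp_offset is the distance from the TCP to the grasp point, in m); z points along the fingers, y is the line along which they close (so a half turn about z gives the same grasp; the last joint's range is limited). The gripper opens to 85 mm and grips with 20 to 120 N. Pads are 22 mm wide; open, the fingers measure 114 mm over their backs; the gripper's body (76 mm by 85 mm) begins 54 mm behind the grasp point. The pads swing forward as they close: fully open they stand 13 mm farther back than shut.
Start: joints at [1.129, 0.599, -0.003, 1.599, 0.002, 0.943, -0.08], TCP at [0.259, -0.677, 0.231] pointing down, gripper open.
Joint ranges: [-2.57, 2.57], [-0.35, 1.97], [-1.29, 1.29], [0.11, 2.56], [-1.05, 4.19], [0.11, 1.86], [-2.63, 2.63]. Speed limits (rad/s): [2.22, 2.22, 3.01, 3.01, 3.14, 3.14, 3.14].

### API

Orientations are given as a 3x3 rotation matrix whose columns are the frame's x, y, z axes.
In Python, from station import status, vision, job, ctrl gives the robot as it stands.
- The arm moves only by the shell command python3 -m handwheel 'ROWS' [OPENING] [FORCE]. ROWS is text: rows parted by semicolons, each of 4 numbers parted by spaces: the shift along the tool's x, y, z in units of 0.025 m (1.0 is 0.025 m), then the turn about the tool's z in units of 1.5 rad (1.0 is 1.5 rad). A call has 1 to 12 rows; each row shifts and turns the commanded pose from where the row before left it, along the tool's axes as they then stand; what a row does not reach is not made up. A row lasts 1/12 s, in which the tool goes at most 41.7 mm and 7.16 degrees, less where a joint would pass 70% of its speed; a pose out of reach is approached as far as the arm can. A call with a number of a shift or a turn outside -1 to 1 is refused whole. A call with a gripper value outside its range is refused whole. OPENING is the opening, from 0 (shut) to 1 (fully open), set as the call begins (- or left out, the last holds). The fingers move at their own pace and stop on an object; FORCE is the grip in N (left out, the last holds). Time passes only in rows, so rows that do not move let the fingers close. It gives the time, the measured TCP pose, the force, the opening and the grip force at its end, in the units of the state.
- status.get_state(): the state, without advancing time (a new reading comes with each control period).
- vision.get_image(name): name is "scene" or "side" or "wrist"; returns the picture (400x640x3 uint8, blue, green, red); there is no depth.
- vision.calibration(name): a dict with "intrinsics" (3x3 intrinsics, pixels), "dist_coeffs" ([k1, k2, p1, p2, k3] as OpenCV has them; the pictures are not rectified), "extrinsics" (4x4, takes a point from camera to world coordinates). Camera axes: x right, y down, z forward; pixel columns grow to the right and rows downward; lengths in m; the calibration is good to about 2 mm. A picture is of the moment at which its call begins: read the wrist's pose just before it. calibration takes no time and is no camera call; for the wrist camera it gives the pose at the moment of the call.
- job.job_done(): hands the job in; it is judged then, once.
The state is a dict: "time": time; "qpos": joint angles; "joint_velocities": joint speeds; "joint_torque": joint torques, N m; "tcp_pos": TCP position; "orientation": TCP orientation; "wrist_force": force on the tool from outside, world axes, zero at the start; "ft_torque": the same for the moment, N m; "finger_gap": opening from 0.0 (shut) to 1.0 (fully open); "grasp_force": force on a finger pad.
Only numpy, scipy, OpenCV 4.12 (cv2) and the standard library are available. Lean on these libraries where they do the work, as an engineer would, in place of code of your own. Each camera call takes 0.05 s, during which the arm holds its last target. There are 200 camera calls.

## Working session

There is one attempt and no reset: what is moved stays moved. The work goes in short steps, Python scripts to look and compute and a shell command to move; the robot and the scene stay as the last step left them, time stands still between calls to the robot, and variables do not carry over. Pictures are saved under pics/ and viewed, at most 10 in all, crops included, and the job is handed in when it is done.

```bash
ls; mkdir -p pics; python3 - <<'E'
from station import status, vision, job, ctrl
import cv2,numpy as np
s=status.get_state(); print({k:np.round(v,3).tolist() for k,v in s.items()}); print(ctrl.grasp_offset)
for n in ("scene","side"):
    im=vision.get_image(n); cv2.imwrite(f"pics/{n}0.png",im)
    c=vision.calibration(n); print(n,np.round(c["intrinsics"],1).tolist(),c["dist_coeffs"],np.round(c["extrinsics"],3).tolist())
E
```

```text
pics
{'time': 0.0, 'qpos': [1.129, 0.6, -0.003, 1.6, 0.002, 0.943, -0.08], 'joint_velocities': [-0.001, 0.001, 0.001, 0.0, -0.001, 0.001, -0.001], 'joint_torque': [-0.001, -77.645, 1.565, -25.801, 0.012, 0.009, 0.0], 'tcp_pos': [0.258, -0.677, 0.23], 'orientation': [[0.934, 0.357, -0.001], [0.357, -0.934, 0.001], [-0.0, -0.002, -1.0]], 'wrist_force': [-0.396, 0.275, -0.243], 'ft_torque': [0.01, -0.017, 0.024], 'grasp_force': 0.0, 'finger_gap': 1.0}
0.0187
scene [[390.6, 0.0, 320.9], [0.0, 390.6, 201.4], [0.0, 0.0, 1.0]] [-0.08499544  0.          0.          0.          0.        ] [[-0.214, -0.572, 0.792, -0.206], [-0.977, 0.133, -0.168, 0.365], [-0.01, -0.81, -0.587, 0.662], [0.0, 0.0, 0.0, 1.0]]
side [[361.6, 0.0, 322.8], [0.0, 361.6, 204.7], [0.0, 0.0, 1.0]] [-0.0557356  0.         0.         0.         0.       ] [[0.125, -0.816, 0.565, 0.05], [-0.992, -0.095, 0.082, 0.116], [-0.013, -0.57, -0.821, 0.902], [0.0, 0.0, 0.0, 1.0]]
```

View pics/scene0.png

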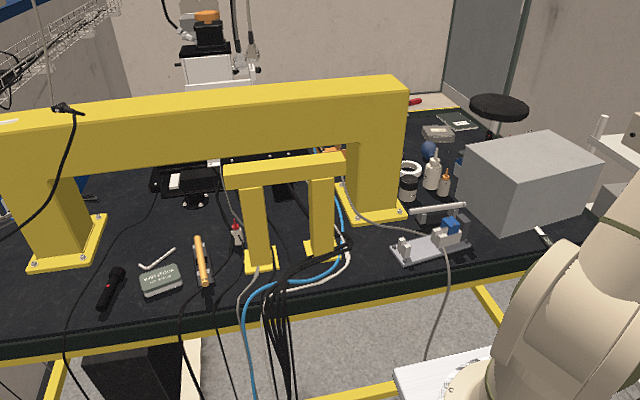

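View pics/side0.png

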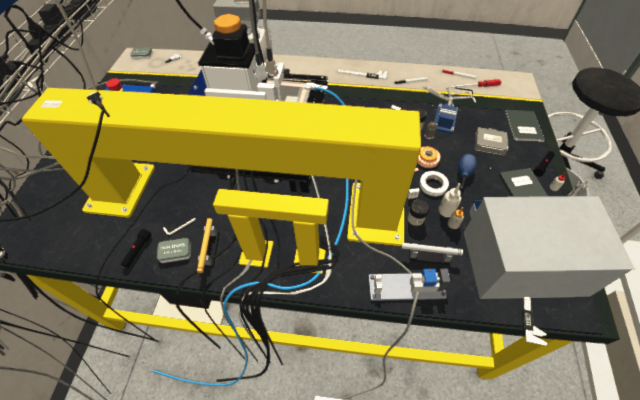

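Scene view: the fixture is at about (430,248), with its blue bridge at (451,226). The steel pin is behind it at (437,208), and the brass pin is at (202,260). Side view: the fixture is at (410,285), the bridge at (431,277) and the steel pin at (432,250). A grey box stands to the right and the gantry leg to the left. I'll zoom in next.

```bash
python3 - <<'E'
import cv2,numpy as np
a=cv2.imread('pics/scene0.png')[185:275,375:485]; b=cv2.imread('pics/side0.png')[230:310,360:475]
a=cv2.resize(a,None,fx=7,fy=7,interpolation=cv2.INTER_CUBIC)[:, :770]
b=cv2.resize(b,None,fx=6.9,fy=6.9,interpolation=cv2.INTER_CUBIC)
for n,i in(('a',a),('b',b)): cv2.imwrite(f'pics/c_{n}.png',i[:600,:800]); print(i.shape)
E
```

```text
(630, 770, 3)
(552, 794, 3)
```

View pics/c_a.png

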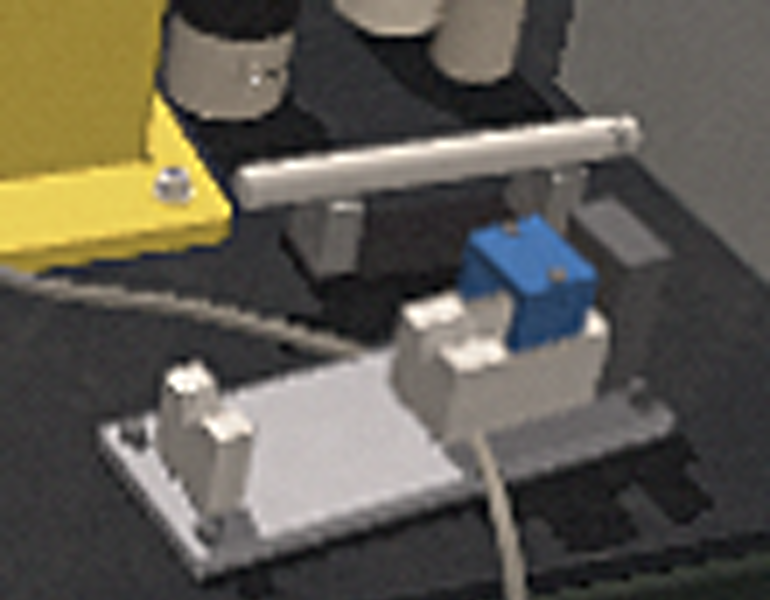

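View pics/c_b.png

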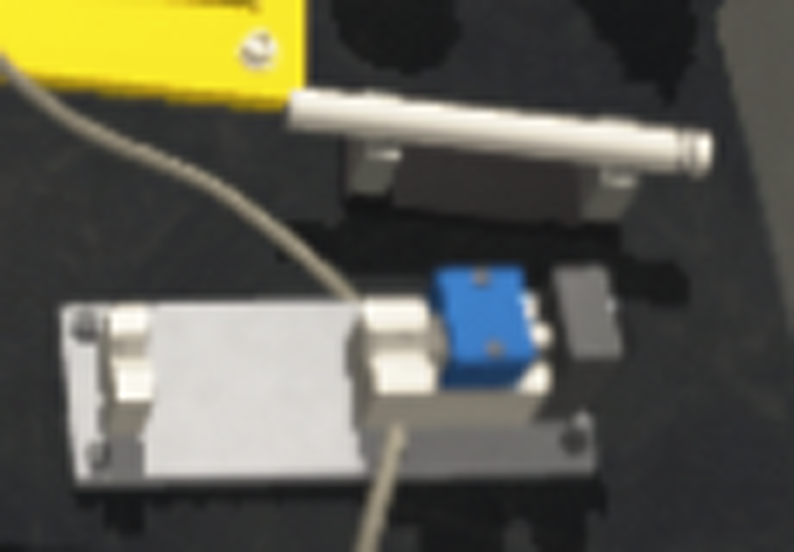

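Crop a (scene): the pin axis runs from (250,185) to (628,135). The bridge top has corners (462,255), (537,215), (597,270) and (520,310). The short support is on the left and the stop block on the right. Crop b (side): the pin runs from (292,110) to (703,152), and the bridge top is (440,268), (520,265), (533,355), (447,372). So fixture +x points roughly along world -y. Next I'll triangulate these points.

```bash
cat > h.py <<'E'
import cv2,numpy as np
from station import status, vision, ctrl
def ray(cal,uv):
    p=cv2.undistortPoints(np.array(uv,float).reshape(-1,1,2),np.array(cal["intrinsics"]),np.array(cal["dist_coeffs"])).reshape(-1,2)
    E=np.array(cal["extrinsics"]); d=np.c_[p,np.ones(len(p))]@E[:3,:3].T
    return E[:3,3],d
def plane(cal,uv,z):
    o,d=ray(cal,uv); return o+d*((z-o[2])/d[:,2])[:,None]
def tri(c1,uv1,c2,uv2):
    o1,d1=ray(c1,uv1);o2,d2=ray(c2,uv2);P=[]
    for a,b in zip(d1,d2):
        t=np.linalg.lstsq(np.c_[a,-b],o2-o1,rcond=None)[0]; P.append(np.r_[(o1+a*t[0]+o2+b*t[1])/2,np.linalg.norm(o1+a*t[0]-o2-b*t[1])])
    return np.array(P)
def proj(cal,P):
    E=np.linalg.inv(np.array(cal["extrinsics"])); 
    return cv2.projectPoints(np.array(P,float).reshape(-1,1,3),cv2.Rodrigues(E[:3,:3])[0],E[:3,3],np.array(cal["intrinsics"]),np.array(cal["dist_coeffs"]))[0].reshape(-1,2)
E
python3 - <<'E'
from h import *
np.set_printoptions(precision=4,suppress=True)
A=lambda p:(np.array(p)+.5)/7-.5+[375,185]
B=lambda p:(np.array(p)+.5)/6.9-.5+[360,230]
ca,cb=vision.calibration("scene"),vision.calibration("side")
pa,pb=A([(247,187),(632,135)]),B([(292,108),(708,152)])
print("pin tri",tri(ca,pa,cb,pb)); print(plane(ca,pa,.0442)); print(plane(cb,pb,.0442))
qa,qb=A([(462,255),(537,215),(597,270),(520,310)]),B([(440,268),(520,265),(533,355),(447,372)])
print("bridge",tri(ca,qa,cb,qb)); print(plane(ca,qa,.0725)); print(plane(cb,qb,.0725))
ra,rb=A([(105,430),(200,565)]),B([(62,308),(78,475)])
print("plate left corners",plane(ca,ra,.010),plane(cb,rb,.010))
s=status.get_state()
c=vision.calibration("wrist"); print(np.array(c["intrinsics"])[0,0],np.array(s["orientation"]).T@(np.array(c["extrinsics"])[:3,3]-s["tcp_pos"]),np.array(s["orientation"]).T@np.array(c["extrinsics"])[:3,:3])
E
```

```text
pin tri [[ 0.5308 -0.0261  0.0463  0.0026]
 [ 0.5318 -0.1868  0.0426  0.0026]]
[[ 0.5322 -0.0283  0.0442]
 [ 0.5289 -0.1863  0.0442]]
[[ 0.5329 -0.0255  0.0442]
 [ 0.5318 -0.1853  0.0442]]
bridge [[ 0.4645 -0.079   0.056   0.0025]
 [ 0.4616 -0.1041  0.0715  0.0017]
 [ 0.4249 -0.1065  0.0753  0.0026]
 [ 0.4193 -0.0771  0.0674  0.0007]]
[[ 0.4453 -0.0678  0.0725]
 [ 0.4598 -0.1039  0.0725]
 [ 0.427  -0.1096  0.0725]
 [ 0.4136 -0.0736  0.0725]]
[[ 0.4573 -0.0743  0.0725]
 [ 0.4617 -0.1032  0.0725]
 [ 0.4271 -0.1063  0.0725]
 [ 0.4172 -0.0757  0.0725]]
plate left corners [[0.453  0.0539 0.01  ]
 [0.3832 0.0462 0.01  ]] [[0.4544 0.0564 0.01  ]
 [0.3884 0.0467 0.01  ]]
336.5857038097851 [ 0.0766  0.0011 -0.1419] [[ 0.0001 -0.9535 -0.3012]
 [ 1.      0.      0.0002]
 [-0.0002 -0.3012  0.9535]]
```

The pin centre is at about (0.531,-0.106), lying along world y. The fixture's +x axis is about (0.13,-0.99), and its bridge centre is at about (0.439,-0.090). Before travelling I'll check the box and gantry extents.

```bash
python3 - <<'E'
from h import *
np.set_printoptions(precision=3,suppress=True)
ca,cb=vision.calibration("scene"),vision.calibration("side")
print("box",tri(ca,[(507,183),(456,152),(557,130),(604,162)],cb,[(483,268),(467,203),(605,198),(625,262)]))
print("gantry top R front, leg bottom front L/R",tri(ca,[(408,90),(352,218),(404,208)],cb,[(418,142),(351,240),(404,241)]))
print("small gantry",tri(ca,[(346,163),(228,186)],cb,[(327,208),(219,205)]))
E
```

```text
box [[ 0.407 -0.18   0.194  0.017]
 [ 0.599 -0.168  0.168  0.006]
 [ 0.65  -0.527  0.174  0.012]
 [ 0.467 -0.523  0.171  0.021]]
gantry top R front, leg bottom front L/R [[ 0.614 -0.014  0.344  0.011]
 [ 0.542  0.118  0.036  0.016]
 [ 0.555 -0.028  0.035  0.011]]
small gantry [[0.492 0.167 0.241 0.012]
 [0.484 0.416 0.225 0.008]]
```

```bash
R="x"; python3 -m handwheel '0 0 -0.35 -0.067;0 0 -0.35 -0.067;0 0 -0.35 -0.067;0 0 -0.35 -0.067;0 0 -0.35 -0.067;0 0 -0.35 -0.067;0 0 -0.35 -0.067;0 0 -0.35 -0.067;0 0 -0.35 -0.067;0 0 -0.35 -0.067;0 0 -0.35 -0.067;0 0 -0.35 -0.067' 0.5 40
python3 -m handwheel '0.5 0.2 0 0;0.9 0.3 0 0;0.9 0.3 0 0;0.9 0.3 0 0;0.9 0.3 0 0;0.9 0.3 0 0;0.9 0.3 0 0;0.9 0.3 0 0;0.9 0.3 0 0;0.9 0.3 0 0;0.9 0.3 0 0;0.9 0.3 0 0'
```

```text
time: 1.1
tcp_pos: [0.2584, -0.6771, 0.3362]
orientation: [[-0.005, 1.0, -0.0], [1.0, 0.005, 0.001], [0.001, -0.0, -1.0]]
wrist_force: [0.6, 0.3, -1.2]
finger_gap: 0.5
grasp_force: 0.0
time: 2.1
tcp_pos: [0.3461, -0.4148, 0.3356]
orientation: [[0.003, 1.0, -0.001], [1.0, -0.003, 0.001], [0.001, -0.001, -1.0]]
wrist_force: [0.7, -1.0, -0.5]
finger_gap: 0.499
grasp_force: 0.0
```

```bash
python3 -m handwheel '0.9 0.35 0 0;0.9 0.35 0 0;0.9 0.35 0 0;0.9 0.35 0 0;0.9 0.35 0 0;0.9 0.35 0 0;0.9 0.35 0 0;0.9 0.35 0 0;0.9 0.35 0 0;0.9 0.35 0 0;0.9 0.35 0 0;0.9 0.35 0 0'
python3 -m handwheel '0.65 0.12 0.57 0;0.65 0.12 0.57 0;0.65 0.12 0.57 0;0.65 0.12 0.57 0;0.65 0.12 0.57 0;0.65 0.12 0.57 0;0 0 0 0;0 0 0 0;0 0 0 0'
python3 - <<'E'
from h import *
c=vision.calibration("wrist"); im=vision.get_image("wrist"); cv2.imwrite("pics/w1.png",im)
s=status.get_state(); np.savez("w1.npz",E=c["extrinsics"],K=c["intrinsics"],D=c["dist_coeffs"]); print(s["tcp_pos"])
E
```

```text
time: 3.1
tcp_pos: [0.4504, -0.1453, 0.3356]
orientation: [[0.003, 1.0, -0.001], [1.0, -0.003, 0.0], [0.0, -0.001, -1.0]]
wrist_force: [0.7, -0.0, 0.1]
finger_gap: 0.503
grasp_force: 0.0
time: 3.85
tcp_pos: [0.4686, -0.05, 0.2508]
orientation: [[0.001, 1.0, -0.001], [1.0, -0.001, -0.0], [-0.0, -0.001, -1.0]]
wrist_force: [0.5, 0.1, -0.5]
finger_gap: 0.501
grasp_force: 0.0
[ 0.46882661 -0.05032889  0.2511007 ]
```

View pics/w1.png

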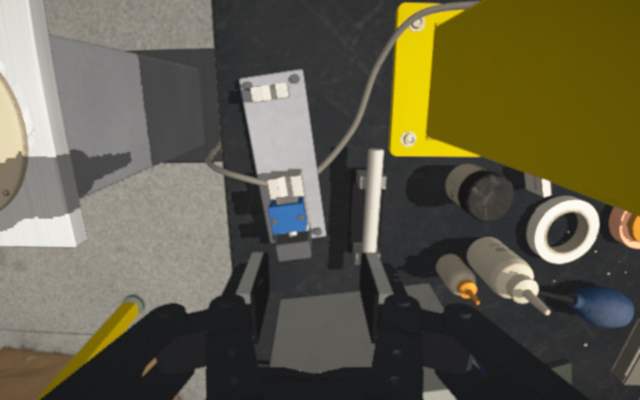

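The wrist view shows the plate's top edge from (240,79) to (302,70), the short support at (270,92), the blue bridge at (289,217), and the steel pin from (375,151) down to (370,255). I'll segment it and enlarge it.

```bash
python3 - <<'E'
from h import *
np.set_printoptions(precision=4,suppress=True)
z=np.load("w1.npz"); c=dict(intrinsics=z["K"],dist_coeffs=z["D"],extrinsics=z["E"])
im=cv2.imread("pics/w1.png"); g=cv2.cvtColor(im,cv2.COLOR_BGR2GRAY).astype(int)
def edges(rows,lo,hi,th):
    o=[]
    for v in rows:
        m=np.where(g[v,lo:hi]>th)[0]; o.append((v,lo+m[0],lo+m[-1]))
    return np.array(o)
p=edges(range(158,245,6),362,392,120); print(p.tolist())
P=plane(c,np.c_[(p[:,1]+p[:,2])/2,p[:,0]],.0442); k=np.polyfit(P[:,1],P[:,0],1); print("pin line x=",k, "x@-.106",np.polyval(k,-.106))
col=g[140:160,375]; print(col.tolist()); print("top end",plane(c,[(375,151)],.0442))
for v in (72,76,80,84,110,120,130,140,150): print(v,g[v,236:320:1].tolist() if v in(110,150) else '')
crop=cv2.resize(im[60:270,228:395],None,fx=2.85,fy=2.85,interpolation=cv2.INTER_CUBIC); cv2.imwrite("pics/w1c.png",crop); print(crop.shape)
E
```

```text
[[158, 370, 383], [164, 370, 382], [170, 369, 382], [176, 369, 382], [182, 369, 385], [188, 368, 385], [194, 368, 380], [200, 367, 379], [206, 367, 379], [212, 367, 379], [218, 366, 378], [224, 366, 378], [230, 365, 377], [236, 365, 377], [242, 365, 376]]
pin line x= [0.0232 0.5351] x@-.106 0.5326309761766673
[55, 54, 56, 54, 54, 54, 52, 60, 83, 118, 158, 193, 204, 206, 207, 207, 209, 211, 211, 212]
top end [[ 0.5318 -0.0276  0.0442]]
72 
76 
80 
84 
110 [49, 48, 44, 38, 31, 29, 29, 42, 87, 143, 178, 190, 191, 190, 191, 189, 190, 189, 190, 189, 187, 187, 189, 190, 191, 193, 193, 192, 192, 193, 192, 193, 193, 192, 193, 192, 191, 190, 188, 189, 189, 189, 190, 190, 189, 189, 188, 189, 188, 190, 191, 188, 190, 189, 190, 190, 189, 191, 188, 187, 186, 186, 186, 186, 186, 186, 187, 187, 188, 190, 188, 173, 135, 84, 53, 50, 49, 51, 51, 50, 50, 51, 53, 53]
120 
130 
140 
150 [52, 52, 51, 53, 52, 51, 50, 49, 52, 52, 50, 52, 46, 32, 33, 54, 107, 159, 185, 192, 191, 193, 193, 194, 196, 195, 195, 194, 193, 193, 192, 191, 192, 194, 193, 193, 192, 193, 193, 191, 191, 191, 190, 189, 190, 190, 191, 191, 191, 190, 191, 190, 191, 191, 190, 192, 190, 190, 190, 190, 189, 190, 191, 191, 191, 190, 190, 191, 189, 189, 188, 187, 187, 187, 187, 189, 185, 163, 114, 69, 53, 53, 54, 55]
(598, 476, 3)
```

View pics/w1c.png

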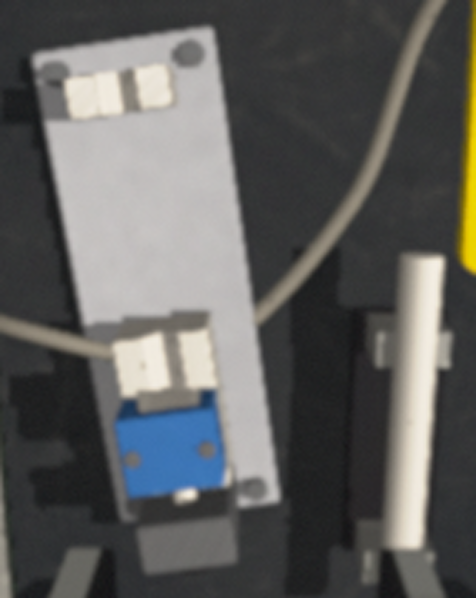

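```bash
python3 - <<'E'
from h import *
np.set_printoptions(precision=4,suppress=True)
z=np.load("w1.npz"); c=dict(intrinsics=z["K"],dist_coeffs=z["D"],extrinsics=z["E"])
im=cv2.imread("pics/w1.png"); g=cv2.cvtColor(im,cv2.COLOR_BGR2GRAY).astype(float)
def cross(a,th,rising):
    i=np.where((a[:-1]<th)&(a[1:]>=th))[0] if rising else np.where((a[:-1]>=th)&(a[1:]<th))[0]
    i=i[0] if rising else i[-1]; return i+(th-a[i])/(a[i+1]-a[i])
L,R=[],[]
for v in range(104,160,4):
    a=g[v,232:330]; L.append((232+cross(a[:40],120,True),v)); 
    r=280-232; 
    b=a[r:]; i=np.where((b[:-1]>=120)&(b[1:]<120))[0][0]; R.append((280+i+(120-b[i])/(b[i+1]-b[i]),v))
T=[(u,55+cross(g[55:95,u],120,True)) for u in range(246,300,4)]
l,r,t=[plane(c,q,.010) for q in(L,R,T)]
fl=np.polyfit(l[:,1],l[:,0],1);fr=np.polyfit(r[:,1],r[:,0],1);ft=np.polyfit(t[:,0],t[:,1],1)
print(fl,fr,ft)
k=(fl[0]+fr[0])/2; a=np.array([-k,-1.]);a/=np.linalg.norm(a)
ym=t[:,1].mean(); b=(fl+fr)/2
y=ft[1]+ft[0]*.42; x=np.polyval(b,y); y=np.polyval(ft,x); e=np.array([x,y]); o=e+.095*a
print("width",abs(np.polyval(fl,0)-np.polyval(fr,0))*abs(a[1]),"edge",e,"axis",a,"org",o)
yaxis=np.array([-a[1],a[0]])
def inF(P): d=np.array(P)[:,:2]-o; return np.c_[d@a,d@yaxis]
hsv=cv2.cvtColor(im,cv2.COLOR_BGR2HSV); m=cv2.inRange(hsv,(100,120,60),(125,255,255)); m[:,:260]=0;m[:,320:]=0;m[:190]=0;m[250:]=0
q=cv2.boxPoints(cv2.minAreaRect(cv2.findNonZero(m))); print("bridge in F",inF(plane(c,q,.0725)))
S=lambda p:(np.array(p)+.5)/2.85-.5+[228,60]
print("short support corners z45 (-82..-68, +-18)",inF(plane(c,S([(65,80),(170,66),(174,104),(70,119)]),.045)))
print("long support front corners (13,+-18)",inF(plane(c,S([(112,342),(211,327)]),.045)))
print("groove centre marks short(128,90 )",inF(plane(c,S([(122,92),(166,365)]),.030)))
for n,v in(("lay-50",-.050),("lay-55",-.055),("bridge",.05)): print(n,o+v*a)
E
```

```text
[-0.1393  0.3935] [-0.1394  0.4639] [ 0.1383 -0.0073]
width 0.06974251947085663 edge [0.4217 0.051 ] axis [ 0.138  -0.9904] org [ 0.4348 -0.0431]
bridge in F [[ 0.0286 -0.0175]
 [ 0.0283  0.0183]
 [ 0.0637  0.0179]
 [ 0.0642 -0.0191]]
short support corners z45 (-82..-68, +-18) [[-0.0818 -0.0178]
 [-0.081   0.0189]
 [-0.0684  0.0183]
 [-0.0686 -0.0185]]
long support front corners (13,+-18) [[ 0.0124 -0.0182]
 [ 0.0119  0.0192]]
groove centre marks short(128,90 ) [[-0.0754 -0.0008]
 [ 0.0277 -0.0016]]
lay-50 [0.4279 0.0064]
lay-55 [0.4272 0.0114]
bridge [ 0.4417 -0.0926]
```

The fixture fit agrees with the given sizes to about 1 mm: width 69.7 mm, and the support and bridge edges match. I'll check gantry leg clearance while making the first part of the approach.

```bash
python3 - <<'E'
from h import *
np.set_printoptions(precision=3,suppress=True)
z=np.load("w1.npz"); c=dict(intrinsics=z["K"],dist_coeffs=z["D"],extrinsics=z["E"])
print(plane(c,[(392,156),(430,136),(437,30)],.015))
E
python3 -m handwheel '-0.3 0.3 0 0.0155;-0.5 0.5 0 0;-0.5 0.5 0 0;-0.5 0.5 0 0;-0.3 0.4 0 0;-0.1 0.3 0 0;0 0 0 0;0 0 0 0;0 0 0 0'
```

```text
[[ 0.557 -0.038  0.015]
 [ 0.598 -0.015  0.015]
 [ 0.596  0.095  0.015]]
time: 4.65
tcp_pos: [0.53, -0.1054, 0.2507]
orientation: [[0.023, 1.0, -0.001], [1.0, -0.023, 0.0], [0.0, -0.001, -1.0]]
wrist_force: [-0.5, 0.2, -0.2]
finger_gap: 0.499
grasp_force: 0.0
```

```bash
python3 -m handwheel '-0.06 0.1 0.6 0;0 0 1 0;0 0 1 0;0 0 1 0;0 0 1 0;0 0 1 0;0 0 0.9 0;0 0 0.6 0;0 0 0 0;0 0 0 0'
python3 -m handwheel '0 0 0.6 0;0 0 0.5 0;0 0 0.4 0;0 0 0.28 0;0 0 0.1 0;0 0 0 0;0 0 0 0;0 0 0 0'
```

```text
time: 5.48
tcp_pos: [0.5324, -0.1068, 0.0732]
orientation: [[0.022, 1.0, -0.002], [1.0, -0.022, 0.0], [0.0, -0.002, -1.0]]
wrist_force: [0.1, 0.5, -0.9]
finger_gap: 0.5
grasp_force: 0.0
time: 6.15
tcp_pos: [0.5333, -0.1077, 0.0268]
orientation: [[0.023, 1.0, 0.001], [1.0, -0.023, -0.0], [-0.0, 0.001, -1.0]]
wrist_force: [-0.3, -0.2, 0.2]
finger_gap: 0.502
grasp_force: 0.0
```

```bash
python3 -m handwheel '0 0 0 0;0 0 0 0;0 0 0 0;0 0 0 0;0 0 0 0;0 0 0 0;0 0 0 0;0 0 0 0;0 0 0 0;0 0 0 0;0 0 0 0;0 0 0 0' 0.05 50
```

```text
time: 7.15
tcp_pos: [0.5311, -0.1078, 0.0266]
orientation: [[0.023, 1.0, -0.003], [1.0, -0.023, -0.001], [-0.001, -0.003, -1.0]]
wrist_force: [-5.8, 0.7, 7.5]
finger_gap: 0.167
grasp_force: 48.6
```

```bash
python3 -m handwheel '0 0 -0.2 0;0 0 -0.4 0;0 0 -0.6 0;0 0 -0.7 0;0 0 -0.7 0;0 0 -0.6 0;0 0 -0.4 0;0 0 -0.2 0;0 0 0 0;0 0 0 0;0 0 0 0;0 0 0 0'
```

```text
time: 8.15
tcp_pos: [0.5325, -0.1075, 0.1204]
orientation: [[0.023, 1.0, -0.001], [1.0, -0.023, 0.0], [0.0, -0.001, -1.0]]
wrist_force: [0.1, 0.0, -3.0]
finger_gap: 0.166
grasp_force: 48.8
```

```bash
python3 -m handwheel '0.2 -0.4 0 0;0.5 -0.6 0 0;0.7 -0.7 0 0;0.8 -0.7 0 0;0.8 -0.7 0 0;0.7 -0.6 0 0;0.5 -0.4 0 0;0.26 -0.19 0 0;0 0 0 -0.03;0 0 0 -0.03;0 0 0 -0.03;0 0 0 -0.018'
python3 -m handwheel '0 0 0 0;0 0 0 0;0 0 0 0;0 0 0 0'
cat > rel.py <<'E'
from h import *
np.set_printoptions(precision=4,suppress=True)
o=np.array([.4348,-.0431]);a=np.array([.138,-.9904]);yx=np.array([.9904,.138])
s=status.get_state();d=s["tcp_pos"][:2]-o;R=np.array(s["orientation"]);f=np.array(s["wrist_force"])
print("t",s["time"],"F x,y",d@a,d@yx,"z",s["tcp_pos"][2],"yaw err",R[:2,0]@yx,"force F",f[:2]@a,f[:2]@yx,f[2])
E
python3 rel.py
python3 - <<'E'
from h import *
c=vision.calibration("wrist"); im=vision.get_image("wrist"); cv2.imwrite("pics/w2.png",im)
np.savez("w2.npz",E=c["extrinsics"],K=c["intrinsics"],D=c["dist_coeffs"])
E
```

```text
time: 9.15
tcp_pos: [0.4282, 0.0063, 0.1211]
orientation: [[-0.141, 0.99, -0.0], [0.99, 0.141, -0.0], [-0.0, -0.0, -1.0]]
wrist_force: [0.2, 0.1, -2.2]
finger_gap: 0.166
grasp_force: 48.8
time: 9.48
tcp_pos: [0.4283, 0.0063, 0.1212]
orientation: [[-0.137, 0.991, -0.0], [0.991, 0.137, -0.0], [-0.0, -0.0, -1.0]]
wrist_force: [-0.1, -0.1, -3.1]
finger_gap: 0.169
grasp_force: 48.8
t 9.4833 F x,y -0.049778153603750715 0.00037635450825253123 z 0.1211985089389867 yaw err 0.0006335600221354493 force F 0.12214977828911837 -0.13726567931602407 -3.0575486901345577
```

View pics/w2.png

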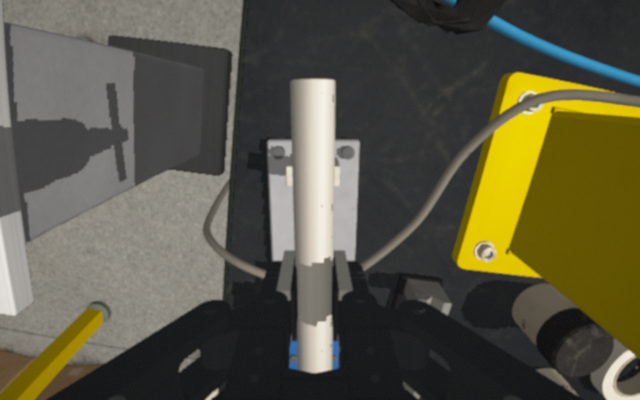

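The wrist view shows the pin held from (313,80) down to (317,370), in line with the fixture plate (edges at u≈268 and 360). I'll measure its offset relative to the groove.

```bash
python3 - <<'E'
from h import *
np.set_printoptions(precision=4,suppress=True)
o=np.array([.4348,-.0431]);a=np.array([.138,-.9904]);yx=np.array([.9904,.138])
z=np.load("w2.npz"); c=dict(intrinsics=z["K"],dist_coeffs=z["D"],extrinsics=z["E"])
g=cv2.cvtColor(cv2.imread("pics/w2.png"),cv2.COLOR_BGR2GRAY).astype(float)
inF=lambda P:np.c_[(P[:,:2]-o)@a,(P[:,:2]-o)@yx]
def band(v,lo,hi,th):
    m=np.where(g[v,lo:hi]>th)[0]; return lo+m[0]-.5,lo+m[-1]+.5
pin=[((lambda b:((b[0]+b[1])/2,v,b[1]-b[0]))(band(v,280,350,120))) for v in (90,100,110,120,130)]
F=inF(plane(c,[p[:2] for p in pin],.1388)); print("pin width px",[p[2] for p in pin]);print(F, "yaw",np.polyfit(F[:,0],F[:,1],1)[0])
pl=[band(v,250,380,130) for v in (150,195,205,215,225,235)]
vs=(150,195,205,215,225,235)
l=inF(plane(c,[(b[0],v) for b,v in zip(pl,vs)],.010));r=inF(plane(c,[(b[1],v) for b,v in zip(pl,vs)],.010))
print("plate mid",np.c_[(l+r)/2,(r-l)[:,1]])
col=g[70:95,313];print(col[::2]);print("rear end F",inF(plane(c,[(313,80)],.1388)),inF(plane(c,[(313,80)],.1448)))
col=g[130:150,275];print(col);print("plate end F",inF(plane(c,[(275,140)],.010)))
E
```

```text
pin width px [np.float64(41.0), np.float64(41.0), np.float64(39.0), np.float64(39.0), np.float64(39.0)]
[[-0.1283  0.0005]
 [-0.1248  0.0005]
 [-0.1214  0.0005]
 [-0.1179  0.0005]
 [-0.1143  0.0005]] yaw 0.00014752622099780148
plate mid [[-0.0877  0.0054  0.0565]
 [-0.0524 -0.0003  0.069 ]
 [-0.0441 -0.0007  0.0688]
 [-0.0358 -0.0003  0.0687]
 [-0.0272 -0.0007  0.0685]
 [-0.0185 -0.0003  0.0684]]
[ 51.  50.  51.  52. 129. 214. 219. 219. 220. 220. 220. 220. 220.]
rear end F [[-0.1316 -0.0002]] [[-0.1313 -0.0002]]
[ 51.  49.  50.  48.  48.  47.  48.  44.  58.  91. 128. 154. 169. 176.
 177. 165. 133. 105. 100. 101.]
plate end F [[-0.0952 -0.029 ]]
```

```bash
python3 -m handwheel '0 -0.03 0.3 0;0 0 0.5 0;0 0 0.6 0;0 0 0.6 0;0 0 0.5 0;0 0 0.3 0;0 0 0.2 0;0 0 0.2 0;0 0 0 0;0 0 0 0;0 0 0 0'; python3 rel.py
```

```text
time: 10.45
tcp_pos: [0.4277, 0.0062, 0.0415]
orientation: [[-0.138, 0.99, 0.0], [0.99, 0.138, 0.0], [0.0, 0.0, -1.0]]
wrist_force: [-0.6, -0.3, -2.0]
finger_gap: 0.166
grasp_force: 48.8
t 10.45 F x,y -0.04982731435035147 -0.00019476883978253139 z 0.04152192296300075 yaw err -0.00019909528517399322 force F 0.2018147781516398 -0.5847051882994457 -2.0359625141340727
```

```bash
python3 -m handwheel '0 0 0.1 0;0 0 0.1 0;0 0 0.08 0;0 0 0.06 0;0 0 0.04 0;0 0 0 0;0 0 0 0;0 0 0 0'; python3 rel.py
```

```text
time: 11.12
tcp_pos: [0.4274, 0.0062, 0.0318]
orientation: [[-0.138, 0.99, -0.0], [0.99, 0.138, -0.0], [-0.0, -0.0, -1.0]]
wrist_force: [0.0, -0.6, 0.1]
finger_gap: 0.166
grasp_force: 49.2
t 11.1167 F x,y -0.04979780005303097 -0.00048402327539859465 z 0.03178465116802174 yaw err -0.00016444159005981585 force F 0.6304229873463625 -0.04122942317031998 0.06671669026867805
```

```bash
python3 -m handwheel '0 0 0.02 0;0 0 0 0;0 0 0 0;0 0 0 0;0 0 0 0'; python3 -m handwheel '0 0 0 0;0 0 0 0;0 0 0 0;0 0 0 0;0 0 0 0;0 0 0 0;0 0 0 0;0 0 0 0' 0.4; python3 rel.py;  python3 -m handwheel '0 0 0 0;0 0 0 0;0 0 0 0;0 0 0 0;0 0 0 0;0 0 0 0;0 0 0 0;0 0 0 0;0 0 0 0;0 0 0 0' 0.05 50; python3 rel.py
```

```text
time: 11.53
tcp_pos: [0.4275, 0.0061, 0.0316]
orientation: [[-0.138, 0.99, 0.0], [0.99, 0.138, -0.0], [-0.0, 0.0, -1.0]]
wrist_force: [-1.9, 0.0, 9.1]
finger_gap: 0.163
grasp_force: 50.2
time: 12.2
tcp_pos: [0.4276, 0.0063, 0.0312]
orientation: [[-0.138, 0.99, -0.0], [0.99, 0.138, 0.0], [0.0, -0.0, -1.0]]
wrist_force: [-0.4, 0.4, -0.6]
finger_gap: 0.402
grasp_force: 0.0
t 12.2 F x,y -0.04987680577934573 -0.00032886705250871064 z 0.03122276897988707 yaw err -0.00037489050176585094 force F -0.4012482643371393 -0.324546930246364 -0.6034451481463551
time: 13.03
tcp_pos: [0.4274, 0.0062, 0.0313]
orientation: [[-0.138, 0.99, -0.0], [0.99, 0.138, -0.0], [-0.0, -0.0, -1.0]]
wrist_force: [-1.7, 0.2, 6.0]
finger_gap: 0.166
grasp_force: 48.7
t 13.0333 F x,y -0.04984390028180826 -0.0005441468595581824 z 0.03131168704910369 yaw err -0.00035005880728892 force F -0.40222413079699487 -1.6835503163257015 5.965316900900479
```

```bash
python3 -m handwheel '0 0.01 -0.014 0;-0.02 0 0 0;-0.04 0 0 0;0 0 0 0;0 0 0 0;0 0 0 0'; python3 rel.py; python3 -m handwheel '-0.05 0 0 0;-0.05 0 0 0;-0.05 0 0 0;-0.05 0 0 0;-0.05 0 0 0;-0.05 0 0 0;-0.05 0 0 0;-0.05 0 0 0;-0.05 0 0 0;-0.05 0 0 0'; python3 rel.py;
```

```text
time: 13.53
tcp_pos: [0.4277, 0.0047, 0.0315]
orientation: [[-0.138, 0.99, -0.001], [0.99, 0.138, -0.0], [-0.0, -0.001, -1.0]]
wrist_force: [-3.9, 1.9, -0.5]
finger_gap: 0.168
grasp_force: 48.7
t 13.5333 F x,y -0.04835571779885025 -0.0004460399479775096 z 0.031491855789722425 yaw err -0.000409634672095457 force F -2.4086544760143824 -3.5814989884814445 -0.48794466931381597
time: 14.37
tcp_pos: [0.4296, -0.0077, 0.0317]
orientation: [[-0.138, 0.99, -0.0], [0.99, 0.138, 0.0], [0.0, -0.0, -1.0]]
wrist_force: [-4.7, 2.9, 1.6]
finger_gap: 0.167
grasp_force: 48.8
t 14.3667 F x,y -0.03578330134943925 -0.00023559993067297466 z 0.03165826459269028 yaw err -0.000364376129222748 force F -3.535620692556568 -4.300427818646309 1.6013324634074775
```

```bash
python3 -m handwheel '-0.03 -0.03 0 0;-0.03 0 0 0;-0.03 0 0 0;-0.03 0 0 0;-0.03 0 0 0;-0.03 0 0 0;-0.03 0 0 0;-0.03 0 0 0;-0.03 0 0 0;-0.03 0 0 0'; python3 rel.py;python3 -m handwheel '-0.01 0 0 0;-0.01 0 0 0;-0.01 0 0 0;-0.01 0 0 0'; python3 rel.py
```

```text
time: 15.2
tcp_pos: [0.4303, -0.0152, 0.0316]
orientation: [[-0.138, 0.99, 0.0], [0.99, 0.138, 0.0], [0.0, 0.0, -1.0]]
wrist_force: [0.3, 0.7, -2.8]
finger_gap: 0.168
grasp_force: 48.7
t 15.2 F x,y -0.028278267483180613 -0.0006528682141972572 z 0.031614484083372994 yaw err -0.0002663978355325244 force F -0.6645102543334909 0.3558996542732649 -2.798019047479426
time: 15.53
tcp_pos: [0.4303, -0.016, 0.0316]
orientation: [[-0.138, 0.99, 0.0], [0.99, 0.138, 0.0], [0.0, 0.0, -1.0]]
wrist_force: [1.1, 0.1, -2.0]
finger_gap: 0.165
grasp_force: 48.7
t 15.5333 F x,y -0.02741320307780262 -0.0007153523648442714 z 0.03162455126975686 yaw err -0.0003564372654792524 force F -0.0009203859407433755 1.0783098459497773 -1.9764174558477527
```

```bash
cat > chk.py <<'E'
from h import *
import sys
a=np.array([.138,-.9904]);o=np.array([.4348,-.0431])
s=status.get_state();f=-np.array(s["wrist_force"])[:2]@a
print(f'{s["time"]:.2f} x {(s["tcp_pos"][:2]-o)@a*1e3:.2f} push {f:.2f} fz {s["wrist_force"][2]:.1f}')
sys.exit(f>3.0)
E
H="python3 -m handwheel"
python3 -m handwheel '-0.005 0 0.004 0;-0.005 0 0 0;-0.005 0 0 0;-0.005 0 0 0' >/dev/null; python3 chk.py &&
python3 -m handwheel '-0.005 0 0 0;-0.005 0 0 0;-0.005 0 0 0;-0.005 0 0 0' >/dev/null && python3 chk.py &&
python3 -m handwheel '-0.005 0 0 0;-0.005 0 0 0;-0.005 0 0 0;-0.005 0 0 0' >/dev/null && python3 chk.py &&
python3 -m handwheel '-0.005 0 0 0;-0.005 0 0 0;-0.005 0 0 0;-0.005 0 0 0' >/dev/null && python3 chk.py &&
python3 -m handwheel '-0.005 0 0 0;-0.005 0 0 0;-0.005 0 0 0;-0.005 0 0 0' >/dev/null && python3 chk.py &&
python3 -m handwheel '-0.005 0 0 0;-0.005 0 0 0;-0.005 0 0 0;-0.005 0 0 0' >/dev/null && python3 chk.py &&
python3 -m handwheel '-0.005 0 0 0;-0.005 0 0 0;-0.005 0 0 0;-0.005 0 0 0' >/dev/null && python3 chk.py &&
python3 -m handwheel '-0.005 0 0 0;-0.005 0 0 0;-0.005 0 0 0;-0.005 0 0 0' >/dev/null && python3 chk.py &&
python3 -m handwheel '-0.005 0 0 0;-0.005 0 0 0;-0.005 0 0 0;-0.005 0 0 0' >/dev/null && python3 chk.py &&
python3 -m handwheel '-0.005 0 0 0;-0.005 0 0 0;-0.005 0 0 0;-0.005 0 0 0' >/dev/null && python3 chk.py
```

```text
15.87 x -26.97 push -0.21 fz -1.4False
```

```bash
sed -i 's/sys.exit(f>3.0)/sys.exit(int(f>3.0))/' chk.py
python3 -m handwheel '-0.005 0 0 0;-0.005 0 0 0;-0.005 0 0 0;-0.005 0 0 0' >/dev/null && python3 chk.py &&
python3 -m handwheel '-0.005 0 0 0;-0.005 0 0 0;-0.005 0 0 0;-0.005 0 0 0' >/dev/null && python3 chk.py &&
python3 -m handwheel '-0.005 0 0 0;-0.005 0 0 0;-0.005 0 0 0;-0.005 0 0 0' >/dev/null && python3 chk.py &&
python3 -m handwheel '-0.005 0 0 0;-0.005 0 0 0;-0.005 0 0 0;-0.005 0 0 0' >/dev/null && python3 chk.py &&
python3 -m handwheel '-0.005 0 0 0;-0.005 0 0 0;-0.005 0 0 0;-0.005 0 0 0' >/dev/null && python3 chk.py &&
python3 -m handwheel '-0.005 0 0 0;-0.005 0 0 0;-0.005 0 0 0;-0.005 0 0 0' >/dev/null && python3 chk.py &&
python3 -m handwheel '-0.005 0 0 0;-0.005 0 0 0;-0.005 0 0 0;-0.005 0 0 0' >/dev/null && python3 chk.py &&
python3 -m handwheel '-0.005 0 0 0;-0.005 0 0 0;-0.005 0 0 0;-0.005 0 0 0' >/dev/null && python3 chk.py &&
python3 -m handwheel '-0.005 0 0 0;-0.005 0 0 0;-0.005 0 0 0;-0.005 0 0 0' >/dev/null && python3 chk.py &&
python3 -m handwheel '-0.005 0 0 0;-0.005 0 0 0;-0.005 0 0 0;-0.005 0 0 0' >/dev/null && python3 chk.py &&
python3 -m handwheel '-0.005 0 0 0;-0.005 0 0 0;-0.005 0 0 0;-0.005 0 0 0' >/dev/null && python3 chk.py &&
python3 -m handwheel '-0.005 0 0 0;-0.005 0 0 0;-0.005 0 0 0;-0.005 0 0 0' >/dev/null && python3 chk.py &&
python3 -m handwheel '-0.005 0 0 0;-0.005 0 0 0;-0.005 0 0 0;-0.005 0 0 0' >/dev/null && python3 chk.py &&
python3 -m handwheel '-0.005 0 0 0;-0.005 0 0 0;-0.005 0 0 0;-0.005 0 0 0' >/dev/null && python3 chk.py &&
python3 -m handwheel '-0.005 0 0 0;-0.005 0 0 0;-0.005 0 0 0;-0.005 0 0 0' >/dev/null && python3 chk.py &&
python3 -m handwheel '-0.005 0 0 0;-0.005 0 0 0;-0.005 0 0 0;-0.005 0 0 0' >/dev/null && python3 chk.py &&
python3 -m handwheel '-0.005 0 0 0;-0.005 0 0 0;-0.005 0 0 0;-0.005 0 0 0' >/dev/null && python3 chk.py &&
python3 -m handwheel '-0.005 0 0 0;-0.005 0 0 0;-0.005 0 0 0;-0.005 0 0 0' >/dev/null && python3 chk.py
```

```text
16.20 x -26.45 push 1.09 fz -0.8
16.53 x -25.94 push 1.51 fz -1.0
16.87 x -25.44 push 1.24 fz -0.3
17.20 x -24.93 push 1.81 fz 0.0
17.53 x -24.41 push 1.98 fz 0.5
17.87 x -23.93 push 1.68 fz -0.5
18.20 x -23.42 push 3.09 fz 0.6
```

```bash
sed -i 's/f>3.0/f>4.3/' chk.py
python3 -m handwheel '-0.005 0 -0.004 0;-0.005 0 0 0;-0.005 0 0 0;-0.005 0 0 0' >/dev/null && python3 chk.py &&
python3 -m handwheel '-0.005 0 0 0;-0.005 0 0 0;-0.005 0 0 0;-0.005 0 0 0' >/dev/null && python3 chk.py &&
python3 -m handwheel '-0.005 0 0 0;-0.005 0 0 0;-0.005 0 0 0;-0.005 0 0 0' >/dev/null && python3 chk.py &&
python3 -m handwheel '-0.005 0 0 0;-0.005 0 0 0;-0.005 0 0 0;-0.005 0 0 0' >/dev/null && python3 chk.py &&
python3 -m handwheel '-0.005 0 0 0;-0.005 0 0 0;-0.005 0 0 0;-0.005 0 0 0' >/dev/null && python3 chk.py &&
python3 -m handwheel '-0.005 0 0 0;-0.005 0 0 0;-0.005 0 0 0;-0.005 0 0 0' >/dev/null && python3 chk.py &&
python3 -m handwheel '-0.005 0 0 0;-0.005 0 0 0;-0.005 0 0 0;-0.005 0 0 0' >/dev/null && python3 chk.py &&
python3 -m handwheel '-0.005 0 0 0;-0.005 0 0 0;-0.005 0 0 0;-0.005 0 0 0' >/dev/null && python3 chk.py &&
python3 -m handwheel '-0.005 0 0 0;-0.005 0 0 0;-0.005 0 0 0;-0.005 0 0 0' >/dev/null && python3 chk.py &&
python3 -m handwheel '-0.005 0 0 0;-0.005 0 0 0;-0.005 0 0 0;-0.005 0 0 0' >/dev/null && python3 chk.py &&
python3 -m handwheel '-0.005 0 0 0;-0.005 0 0 0;-0.005 0 0 0;-0.005 0 0 0' >/dev/null && python3 chk.py &&
python3 -m handwheel '-0.005 0 0 0;-0.005 0 0 0;-0.005 0 0 0;-0.005 0 0 0' >/dev/null && python3 chk.py &&
python3 -m handwheel '-0.005 0 0 0;-0.005 0 0 0;-0.005 0 0 0;-0.005 0 0 0' >/dev/null && python3 chk.py &&
python3 -m handwheel '-0.005 0 0 0;-0.005 0 0 0;-0.005 0 0 0;-0.005 0 0 0' >/dev/null && python3 chk.py &&
python3 -m handwheel '-0.005 0 0 0;-0.005 0 0 0;-0.005 0 0 0;-0.005 0 0 0' >/dev/null && python3 chk.py &&
python3 -m handwheel '-0.005 0 0 0;-0.005 0 0 0;-0.005 0 0 0;-0.005 0 0 0' >/dev/null && python3 chk.py &&
python3 -m handwheel '-0.005 0 0 0;-0.005 0 0 0;-0.005 0 0 0;-0.005 0 0 0' >/dev/null && python3 chk.py &&
python3 -m handwheel '-0.005 0 0 0;-0.005 0 0 0;-0.005 0 0 0;-0.005 0 0 0' >/dev/null && python3 chk.py
```

```text
18.53 x -22.90 push 1.95 fz 0.4
18.87 x -22.37 push 2.76 fz 0.6
19.20 x -22.18 push 4.87 fz 0.7
```

```bash
sed -i 's/f>4.3/f>9/' chk.py
python3 -m handwheel '0 0 0 0;0 0 0 0' >/dev/null; python3 chk.py && python3 -m handwheel '-0.005 0 0 0;-0.005 0 0 0;0 0 0 0' >/dev/null && python3 chk.py && python3 -m handwheel '-0.005 0 0 0;-0.005 0 0 0;0 0 0 0' >/dev/null && python3 chk.py; python3 rel.py
```

```text
19.37 x -22.17 push 3.88 fz 1.1
19.62 x -22.19 push 5.75 fz 0.4
19.87 x -22.18 push 5.87 fz 1.8
t 19.8667 F x,y -0.02217759904461169 -0.000796866999249404 z 0.03159347447292089 yaw err -0.0011630991733305991 force F -5.872833358806709 2.1233726148020216 1.7969993971886482
```

```bash
sed -i 's/f>9/f>10/' chk.py
python3 -m handwheel '-0.005 0 0 0;-0.005 0 0 0;0 0 0 0' >/dev/null && python3 chk.py && python3 -m handwheel '-0.005 0 0 0;-0.005 0 0 0;0 0 0 0' >/dev/null && python3 chk.py && python3 -m handwheel '-0.005 0 0 0;-0.005 0 0 0;0 0 0 0' >/dev/null && python3 chk.py && python3 -m handwheel '-0.005 0 0 0;-0.005 0 0 0;0 0 0 0' >/dev/null && python3 chk.py;python3 rel.py
```

```text
20.12 x -22.16 push 6.86 fz 1.4
20.37 x -22.14 push 7.80 fz 1.0
20.62 x -22.12 push 8.05 fz 0.9
20.87 x -22.11 push 9.03 fz 1.3
t 20.8667 F x,y -0.022110271681416757 -0.0007397150872664937 z 0.03159981891331315 yaw err -0.0022567922125970295 force F -9.030095042705618 2.075960543032048 1.3288146252645794
```

```bash
python3 -m handwheel '-0.005 0 0 0;-0.005 0 0 0;-0.005 0 0 0;0 0 0 0;0 0 0 0;0 0 0 0;0 0 0 0' >/dev/null; python3 chk.py; python3 -m handwheel '0 0 0 0;0 0 0 0;0 0 0 0;0 0 0 0'>/dev/null;python3 chk.py; python3 rel.py
python3 - <<'E'
from h import *
for n in("scene","side"): cv2.imwrite(f"pics/{n}2.png",vision.get_image(n))
a=cv2.imread("pics/scene2.png")[185:285,375:485]; b=cv2.imread("pics/side2.png")[225:325,360:470]
cv2.imwrite("pics/m2.png",np.hstack([cv2.resize(i,(400,364),interpolation=cv2.INTER_CUBIC) for i in(a,b)]))
E
```

```text
21.45 x -22.06 push 11.92 fz 1.0
21.78 x -22.05 push 11.26 fz 0.6
t 21.7833 F x,y -0.022050712196046665 -0.0007465250448579836 z 0.03157904445116531 yaw err -0.00259669106021453 force F -11.259210964862024 1.786764722058033 0.6442812428371645
```

View pics/m2.png

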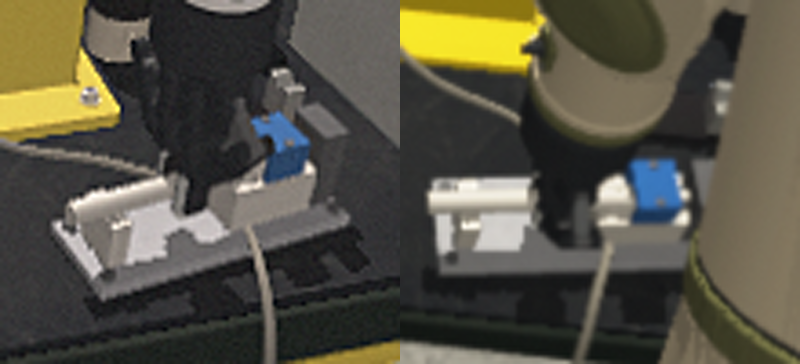

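The picture shows the pin lying in both supports, under the bridge. Its rear overhang matches a home position at about x = -24 mm. I'll ease the push down, then open and rise.

```bash
python3 -m handwheel '0.02 0 0 0;0.02 0 0 0;0.02 0 0 0;0.01 0 0 0;0 0 0 0;0 0 0 0' >/dev/null; python3 chk.py; python3 -m handwheel '0 0 0 0;0 0 0 0;0 0 0 0;0 0 0 0;0 0 0 0;0 0 0 0;0 0 0 0;0 0 0 0' 0.45; python3 rel.py
```

```text
22.38 x -22.13 push 4.01 fz 0.9
time: 23.05
tcp_pos: [0.431, -0.0217, 0.0316]
orientation: [[-0.138, 0.99, -0.0], [0.99, 0.138, -0.0], [-0.0, -0.0, -1.0]]
wrist_force: [-0.6, 0.4, 0.4]
finger_gap: 0.45
grasp_force: 0.0
t 23.05 F x,y -0.021684012342745983 -0.0008473338250750122 z 0.03161312076095541 yaw err -0.00024538242231819207 force F -0.4722659010641703 -0.5311450946121246 0.35710854613511595
```

```bash
python3 -m handwheel '0 0 -0.2 0;0 0 -0.3 0;0 0 -0.5 0;0 0 -0.7 0;0 0 -0.8 0;0 0 -0.8 0;0 0 -0.8 0;0 0 -0.7 0;0 0 -0.5 0;0 0 -0.3 0;0 0 0 0;0 0 0 0'
python3 - <<'E'
from h import *
np.set_printoptions(precision=4,suppress=True)
c=vision.calibration("wrist"); im=vision.get_image("wrist"); cv2.imwrite("pics/w3.png",im)
o=np.array([.4348,-.0431]);a=np.array([.138,-.9904])
P=[[*(o-a*.104),.0492],[*(o+a*.05),.0725]]; print("expected rear end, bridge px",proj(c,P))
E
```

```text
time: 24.05
tcp_pos: [0.431, -0.022, 0.1715]
orientation: [[-0.138, 0.99, 0.0], [0.99, 0.138, -0.0], [-0.0, 0.0, -1.0]]
wrist_force: [-0.5, 0.2, -0.2]
finger_gap: 0.448
grasp_force: 0.0
expected rear end, bridge px [[315.4939  88.2584]
 [315.4164 286.1703]]
```

View pics/w3.png

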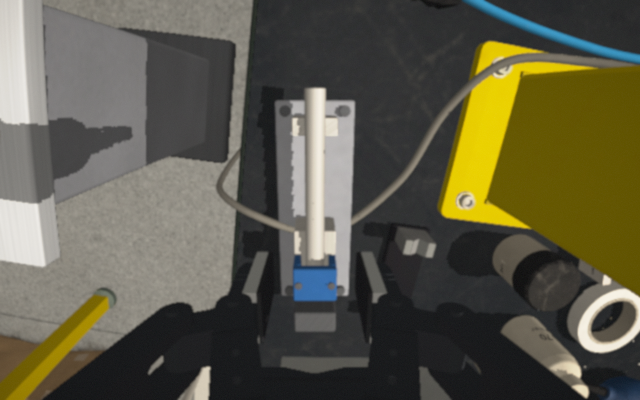

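The pin's rear end is at (315,88), exactly where it should be for the home position. It lies straight in both supports and under the bridge, the bystanders look undisturbed, and the arm is clear.

```bash
python3 -c "
from station import job; print(job.job_done())"
```

```text
the job is handed in; nothing more can be done
None
```

I laid the steel pin in the groove, slid it under the bridge to a hard stop, held it there with 11–12 N read at the wrist (groove friction included; stop force and button travel were not measured directly), let go with the pin left in place, and handed in the job (no verdict was returned).

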